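# Timer up, then draw and hold the gas syringe plunger

## Task

Get the glass gas syringe ready for a timed sample. First stand the lab timer, which lies on its back, up on its thin bottom edge (the key end down, the display end up) by itself on the bench, facing back towards the robot's side so that it can be read while you hold. Then take the plunger's knob and draw it straight out along the leaning barrel until the ring etched round the plunger has just come out level with the barrel's mouth (half the stroke, 50 mm), without wrenching the plunger sideways against the glass, and finish still holding it there, because it sinks back if let go; leave the beaker, the flask and the dish where they are.

Things in the scene. Friction and masses are not known exactly. Their poses are not given: they have to be found in the camera images.
- timer: Lab timer: flat white box 74 x 66 x 16 mm (19 over its three keys), about 70 g, loose, lying on its back. Origin: centre of its back. +x along the 74 mm length from key end to display end, y across the 66 mm width, +z out of the face. Sides flat. Wanted: stood on the flat end face at x = -37 mm, +x up, +z towards the robot (world -x), origin then 37 mm above the bench.
- timer_grip (a point): Point on the timer midway between its flat sides (66 mm apart), 22 mm from its centre towards the display end, 9 mm above its back: pinch across the sides about here. In a firm grip (15 N) it turns with the gripper and does not swivel between the pads; swung up past 78 degrees and let go on its bottom edge, it settles onto that end face; short of that it falls back.
- stand: Heavy fixed stand holding the syringe: grey foot 135 x 100 x 15 mm, spanning x = -6 to +130 and y = -50 to +50 mm, with a steel post 12 mm thick and 157 mm high at x = +110 mm. It does not move. Origin: on the bench about under the plunger's knob; +x towards the post, away from the side the barrel leans to.
- syringe: Clear glass barrel clamped rigidly in the stand, its mouth leaning 25 degrees from vertical to the stand's -x side. Origin: centre of the bore's floor, 70 mm above the bench; +z is the bore's axis, up and out; y is level. Bore 22 mm wide, 110 mm deep; outside 28 mm; flange 42 mm wide, 6 mm thick at the mouth. Past the flange, nothing stands beside the plunger.
- barrel_mouth (a point): Centre of the barrel's mouth, upper face of the flange, 110 mm from the bore's floor; axes as the syringe's.
- plunger: Loose frosted glass plunger in the bore, about 130 g: rod 20 mm thick (about 1 mm play all round), knob 28 mm wide and 20 mm high on its end. Origin: centre of the rod's lower end, on the bore's floor at the start; +z along the rod to the knob. Slides freely, sinks back by its weight when let go, binds if not pulled along the bore; 110 mm would draw it right out.
- plunger_knob (a point): Centre of the plunger's knob, 136 mm from the rod's lower end; the knob's underside starts 16 mm clear of the barrel's mouth. Grip here with the fingers pointing down along the bore: tips 19 mm farther on clear the flange by 7 mm.
- plunger_ring (a point): Centre of the thin dark ring etched round the plunger rod, 60 mm from its lower end: at the start 50 mm inside the barrel's mouth, to be drawn out until level with the mouth.
- timer_view (a point): Point 250 mm straight out from the middle of the timer's face (along its +z), where a reader would look from: to lie on the robot's side of the standing timer (world x under 0.5 m).
- bench_mid (a point): A plain reference point on the bench ahead of the robot, world axes (x ahead of the robot, y left, z up); nothing to see there.
- beaker: Bystander: glass beaker, 75 mm wide, 95 mm high, standing at the far side; origin centre of its underside.
- flask: Bystander: conical flask, 84 mm wide, 153 mm high, near the robot on the right; origin centre of its underside.
- dish: Bystander: petri dish, 95 mm wide, 15 mm high, flat on the bench behind the work; origin centre of its underside.
Things that resemble listed ones, but are neither listed nor needed, are in the scene too. What is shaped like the timer but purple is not meant.

How it is judged:
By the outcome, as a careful person would: the job done as asked, in the order asked, and still so for the second after the job is handed in, while the arm keeps its last pose, push and grip.
It also fails if it takes over 64 s, if anything falls off the work surface, if the arm or the gripper's body presses on something with over 40 N, if the wrist force passes 120 N, or if a joint passes its speed limit or range.

## Robot

A 6-joint arm with a two-finger parallel gripper is mounted at the origin on a cart in front of the work surface, level with it; the furniture and walls round the work are solid. World frame = base frame: x ahead of the robot, y to its left, z up, the work surface at z = 0. Lengths are in m, angles in degrees, forces in N, time in s.
With the tool pointing down it reaches from about 0.35 to 0.975 m from the base axis. Payload 7.1 kg.
Tool frame: the origin (TCP) lies between the finger pads; the fingertips stand 25 mm ahead of it and the grasp point (between the pads) lies 6 mm ahead of it; z points along the fingers, y is the direction in which the jaws open and shut (so a half turn about z gives the same grasp; the last joint's range is limited). The gripper opens to 88 mm and grips with 3 to 60 N. Pads are 20 mm wide; open, the fingers measure 115 mm over their backs; the gripper's body (75 mm by 178 mm) begins 61 mm behind the grasp point.
Start: joints at [65.317, 24.242, 93.386, -0, 62.372, -1.089], TCP at [0.25, 0.573, 0.248] pointing down, gripper open.
Joint ranges: [-172.04, 172.04], [-51.8, 120.97], [4.93, 147.93], [-75.15, 255.16], [6.16, 154.13], [-145.62, 145.62]. Speed limits (degrees/s): [136.94, 136.94, 172.46, 180, 180, 180].

## Interface

Orientations are given as [roll, pitch, yaw] about the fixed x, y, z axes, in that order (R = Rz(yaw) Ry(pitch) Rx(roll)).
In Python, from workcell import arm gives the robot as it stands. Calls block until the motion is done:
- arm.move_pose(position, orientation): joint-space move of the TCP to a pose.
- arm.move_l(position, speed=0.15, ori=None, threshold=None): straight line of the TCP; ori=None keeps the orientation; speed is the mean speed in m/s. With threshold (N) it stops when the force on the tool has changed by that much, and returns True; else False.
- arm.move_j(angles): joint-space move.
- arm.grip(opening, grasp_force=None): finger opening in m; grasp_force is the grip in N (None keeps the last); returns when the fingers have stopped.
- arm.sleep(seconds).
- arm.inverse_kinematics(position, orientation): joint angles nearest the present ones, or None.
- arm.read_camera(name): name is "scene" or "top"; returns a dict with "pixels" (480x640x3 uint8, red, green, blue), "depth" (480x640 float32, m along the optical axis (not along the pixel's ray), 0 where there is no reading), "intrinsics" (3x3 intrinsics, pixels), "k1" (the pictures are not rectified: a ray, as slopes to the right and down, at radius r is drawn at 1 + k1 r^2 times it, then the intrinsics apply), "world_from_camera" (4x4, takes a point from camera to world coordinates). Camera axes: x right, y down, z forward; pixel columns grow to the right and rows downward; lengths in m; the calibration is good to about 2 mm. A picture is of the moment at which its call begins.
A pose or a line that the arm cannot do raises arm.PlanningError and nothing moves.
- arm.sign_off(): hands the job in, once; it reports no verdict.
Readings, each from a call of its own:
- arm.get_clock(): time.
- arm.get_joints(): joint angles.
- arm.get_joint_velocities(): joint speeds.
- arm.get_tau(): joint torques, N m.
- arm.get_tcp_pos(): TCP position.
- arm.get_tool_rot(): TCP orientation.
- arm.get_ft_force(): force on the tool from outside, world axes, zero at the start.
- arm.get_wrist_torque(): the same for the moment, N m.
- arm.get_opening(): finger opening in m.
Only numpy, scipy, OpenCV 4.12 (cv2) and the standard library are available. Lean on these libraries where they do the work, as an engineer would, in place of code of your own. Each camera call takes 0.05 s, during which the arm holds its last target.

## Working session

There is one attempt and no reset: what is moved stays moved. The work goes in short steps, each a Python script; the robot and the scene stay as the last script left them, time stands still between calls to the robot, and variables do not carry over. Pictures are saved under pics/ and viewed, and the job is handed in when it is done.

```bash
ls; mkdir -p pics; cat > h.py <<'E'
import numpy as np, cv2, pickle
from workcell import arm
from scipy.spatial.transform import Rotation as R
def shot(name):
    c=arm.read_camera(name); return c
def save(c,fn,crop=None,scale=1):
    im=c["pixels"][:,:,::-1]
    if crop: x0,y0,x1,y1=crop; im=im[y0:y1,x0:x1]
    if scale!=1: im=cv2.resize(im,None,fx=scale,fy=scale,interpolation=cv2.INTER_CUBIC)
    cv2.imwrite(fn,im)
def rays(c,uv):
    K=np.array(c["intrinsics"]);uv=np.asarray(uv,float).reshape(-1,2)
    d=np.stack([(uv[:,0]-K[0,2])/K[0,0],(uv[:,1]-K[1,2])/K[1,1]],1)
    u=d.copy()
    for _ in range(20): u=d/(1+c["k1"]*(u**2).sum(1,keepdims=True))
    return np.c_[u,np.ones(len(u))]
def atz(c,uv,z):
    T=np.array(c["world_from_camera"]); r=rays(c,uv)@T[:3,:3].T; o=T[:3,3]
    return o+r*((z-o[2])/r[:,2])[:,None]
def cloud(c):
    v,u=np.mgrid[0:480,0:640]; T=np.array(c["world_from_camera"])
    r=rays(c,np.c_[u.ravel(),v.ravel()])*c["depth"].reshape(-1,1)
    return (r@T[:3,:3].T+T[:3,3]).reshape(480,640,3)
def proj(c,P):
    T=np.linalg.inv(np.array(c["world_from_camera"])); P=np.asarray(P).reshape(-1,3)@T[:3,:3].T+T[:3,3]
    s=P[:,:2]/P[:,2:]; s=s*(1+c["k1"]*(s**2).sum(1,keepdims=True)); K=np.array(c["intrinsics"])
    return np.c_[s[:,0]*K[0,0]+K[0,2],s[:,1]*K[1,1]+K[1,2]]
E
python3 - <<'E'
from h import *
for n in("scene","top"):
    c=shot(n); save(c,f"pics/{n}0.png"); pickle.dump(c,open(n+"0.pkl","wb")); print(n,np.round(c["world_from_camera"],3),c["k1"],c["intrinsics"])
E
```

```text
pics
scene [[-0.97   0.207 -0.127  0.651]
 [ 0.242  0.807 -0.539  0.552]
 [-0.009 -0.553 -0.833  1.101]
 [ 0.     0.     0.     1.   ]] 0.06142871679849417 [[569.32269558   0.         315.1344923 ]
 [  0.         569.32269558 239.34018984]
 [  0.           0.           1.        ]]
top [[-0.008 -0.983  0.184  0.238]
 [-1.     0.009  0.004 -0.031]
 [-0.006 -0.184 -0.983  1.671]
 [ 0.     0.     0.     1.   ]] -0.20918506680436422 [[614.69036511   0.         317.97654975]
 [  0.         614.69036511 252.24998399]
 [  0.           0.           1.        ]]
```

View pics/scene0.png

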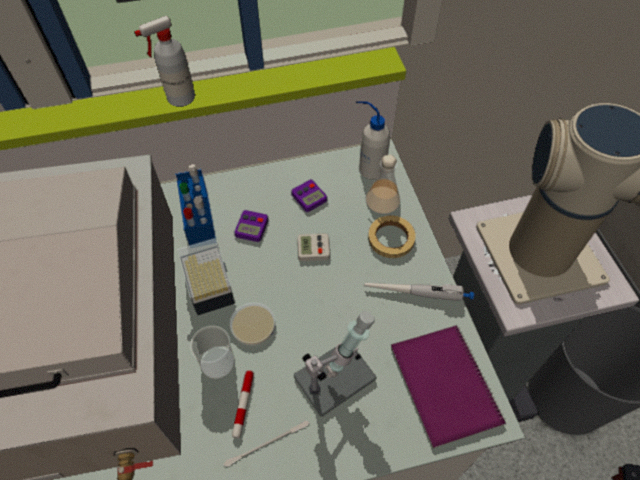

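View pics/top0.png

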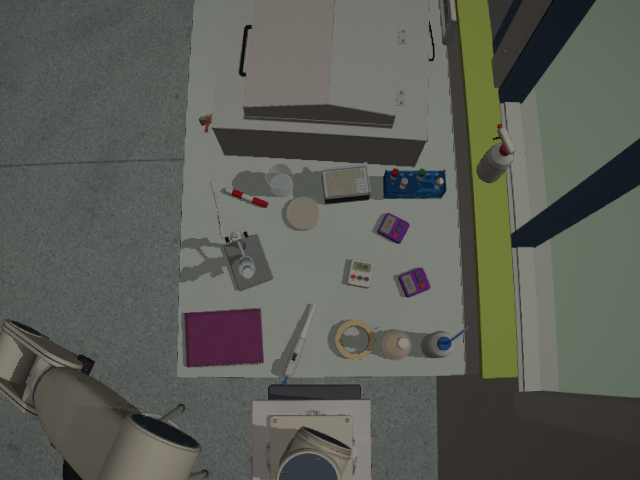

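The white timer is at scene (313,248) and top (360,273). The two purple ones, at scene (309,195) and (251,226), are decoys. The stand with the syringe is at scene (340,365) and top (245,262). I'll confirm with enlarged crops.

```bash
python3 - <<'E'
from h import *
s=pickle.load(open("scene0.pkl","rb"));t=pickle.load(open("top0.pkl","rb"))
a=cv2.resize(s["pixels"][225:275,285:345,::-1],(400,333),interpolation=cv2.INTER_CUBIC)
b=cv2.resize(t["pixels"][248:298,330:390,::-1],(400,333),interpolation=cv2.INTER_CUBIC)
cc=cv2.resize(s["pixels"][300:420,280:400,::-1],(400,267*400//267),interpolation=cv2.INTER_CUBIC)
d=cv2.resize(t["pixels"][220:300,205:285,::-1],(400,400),interpolation=cv2.INTER_CUBIC)
cv2.imwrite("pics/crop.png",np.vstack([np.hstack([a,b]),np.hstack([cc,d])])[:,:])
im=cv2.imread("pics/crop.png");print(im.shape); cv2.imwrite("pics/crop.png",cv2.resize(im,(654,600)))
P=cloud(t)
# timer: white blob
def blob(c,box,zlo,zhi):
    P=cloud(c);x0,y0,x1,y1=box
    m=np.zeros((480,640),bool);m[y0:y1,x0:x1]=1
    m&=(P[...,2]>zlo)&(P[...,2]<zhi)
    return m,P[m]
for c,box in((t,(335,250,385,298)),(s,(290,226,340,272))):
    m,p=blob(c,box,0.009,0.03)
    r=cv2.minAreaRect((p[:,:2]*1000).astype(np.float32)); print("timer",len(p),r,np.median(p[:,2]))
for c,box in((t,(215,225,285,295)),(s,(285,300,390,420))):
    m,p=blob(c,box,0.008,0.022)
    r=cv2.minAreaRect((p[:,:2]*1000).astype(np.float32)); print("stand",len(p),r,np.median(p[:,2]))
    m,p=blob(c,box,0.19,0.35)
    print("top parts",len(p), p[:,2].max())
    for lo in np.arange(.03,.3,.02):
        q=cloud(c);mm,q=blob(c,box,lo,lo+.02)
        if len(q):print(round(lo,2),len(q),q.mean(0).round(3),q.min(0).round(3),q.max(0).round(3))
E
```

```text
(733, 800, 3)
timer 618 ((489.9593505859375, -129.61996459960938), (122.66578674316406, 119.97229766845703), 85.47903442382812) 0.01631938218131246
timer 755 ((492.7754821777344, -137.50802612304688), (69.25446319580078, 71.00878143310547), 76.87200164794922) 0.015220398214261355
stand 1329 ((531.6801147460938, 167.79473876953125), (190.5050506591797, 194.3258819580078), 89.98885345458984) 0.014631903952360803
top parts 117 0.20978888608224966
0.03 7 [0.557 0.175 0.04 ] [0.536 0.157 0.03 ] [0.567 0.183 0.049]
0.05 7 [0.552 0.171 0.059] [0.53  0.155 0.053] [0.568 0.182 0.065]
0.07 6 [0.541 0.174 0.079] [0.518 0.164 0.073] [0.566 0.183 0.089]
0.09 17 [0.519 0.16  0.104] [0.503 0.144 0.098] [0.528 0.182 0.11 ]
0.11 137 [0.535 0.169 0.12 ] [0.5   0.146 0.11 ] [0.583 0.195 0.13 ]
0.13 124 [0.558 0.185 0.143] [0.502 0.149 0.13 ] [0.583 0.214 0.15 ]
0.15 64 [0.523 0.168 0.16 ] [0.464 0.132 0.15 ] [0.577 0.209 0.17 ]
0.17 85 [0.486 0.155 0.175] [0.468 0.134 0.17 ] [0.497 0.172 0.189]
0.19 117 [0.464 0.147 0.202] [0.451 0.133 0.193] [0.479 0.161 0.21 ]
stand 2304 ((525.9024047851562, 170.87156677246094), (135.26040649414062, 100.98135375976562), 19.86185646057129) 0.01430366655043358
top parts 241 0.20798464549471352
0.03 51 [0.553 0.181 0.042] [0.525 0.16  0.03 ] [0.576 0.193 0.05 ]
0.05 80 [0.544 0.178 0.057] [0.52  0.158 0.05 ] [0.576 0.193 0.07 ]
0.07 115 [0.536 0.18  0.08 ] [0.477 0.165 0.07 ] [0.576 0.193 0.09 ]
0.09 146 [0.507 0.174 0.101] [0.479 0.148 0.09 ] [0.531 0.185 0.11 ]
0.11 362 [0.532 0.173 0.12 ] [0.49  0.146 0.11 ] [0.587 0.202 0.13 ]
0.13 381 [0.547 0.185 0.142] [0.483 0.147 0.13 ] [0.585 0.216 0.15 ]
0.15 208 [0.505 0.167 0.16 ] [0.461 0.132 0.15 ] [0.58  0.196 0.17 ]
0.17 207 [0.487 0.159 0.176] [0.463 0.137 0.17 ] [0.5   0.174 0.19 ]
0.19 241 [0.47  0.152 0.199] [0.453 0.134 0.19 ] [0.484 0.166 0.208]
```

View pics/crop.png

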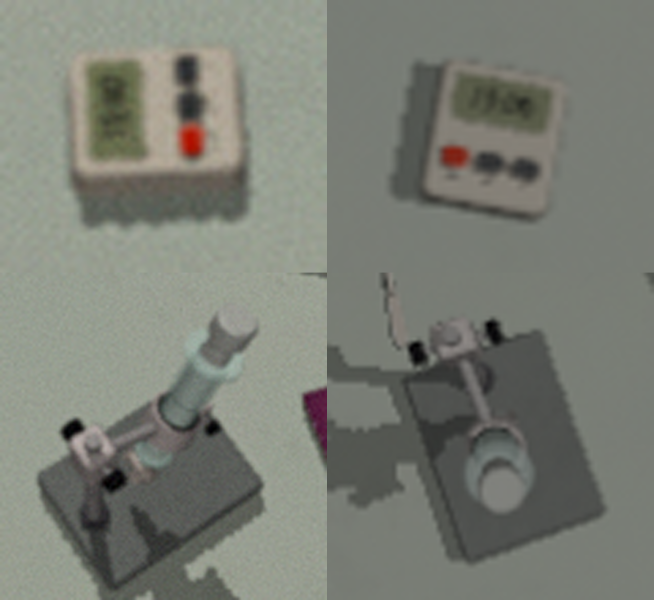

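Confirmed: the white timer's display end faces away from the robot, with the keys towards it. The syringe's knob is at crop (235,325) and (500,485). Next I'll refine both poses.

```bash
python3 - <<'E'
from h import *
from scipy.optimize import least_squares
s=pickle.load(open("scene0.pkl","rb"));t=pickle.load(open("top0.pkl","rb"))
# timer via colour
for n,c,box in(("top",t,(335,250,385,298)),("scene",s,(290,226,340,272))):
    x0,y0,x1,y1=box; sub=c["pixels"][y0:y1,x0:x1].astype(int); P=cloud(c)[y0:y1,x0:x1]
    warm=(sub[...,0]-sub[...,2]); 
    print(n,np.percentile(sub.sum(2),[5,50,90,99]))
    m=((P[...,2]>.0105)&(P[...,2]<.025)).astype(np.uint8)
    m=cv2.morphologyEx(m,cv2.MORPH_OPEN,np.ones((5,5),np.uint8))
    k,l,st,ct=cv2.connectedComponentsWithStats(m); i=1+np.argmax(st[1:,4]); m=l==i
    v,u=np.nonzero(m); q=atz(c,np.c_[u+x0,v+y0],.016)
    r=cv2.minAreaRect((q[:,:2]*1000).astype(np.float32)); print("depthmask",r,len(v), q[:,:2].mean(0))
    w=(warm>warm[:8].mean()+12)&(sub.sum(2)>330); m=cv2.morphologyEx(w.astype(np.uint8),cv2.MORPH_CLOSE,np.ones((5,5),np.uint8))
    k,l,st,ct=cv2.connectedComponentsWithStats(m); i=1+np.argmax(st[1:,4]); m=l==i
    v,u=np.nonzero(m); q=atz(c,np.c_[u+x0,v+y0],.016)
    r=cv2.minAreaRect((q[:,:2]*1000).astype(np.float32)); print("colour",r,len(v))
# syringe fit: params x,y of knob, yaw, with knob+flange surface distances
def sd(p,off):  # min |distance| to set of capped cylinders
    x,y,yaw=p
    a=np.array([-np.sin(np.radians(25))*np.cos(yaw),-np.sin(np.radians(25))*np.sin(yaw),np.cos(np.radians(25))])
    k=np.array([x,y,.07+.136*a[2]])
    h=(off-k)@a; rad=np.linalg.norm(off-k-h[:,None]*a,axis=1)
    def cyl(h0,h1,r):
        d=np.c_[np.abs(h-(h0+h1)/2)-(h1-h0)/2,rad-r]
        return np.minimum(d.max(1),0)+np.linalg.norm(np.maximum(d,0),axis=1)
    D=np.c_[cyl(-.010,.010,.014),cyl(-.03,-.01,.010)]
    return np.abs(D).min(1)
pts=[]
for c,box in((t,(225,250,265,290)),(s,(335,305,385,360))):
    x0,y0,x1,y1=box;P=cloud(c)[y0:y1,x0:x1].reshape(-1,3);P=P[(P[:,2]>.182)&(P[:,2]<.215)]
    pts.append(P)
for name,P in(("top",pts[0]),("scene",pts[1]),("both",np.vstack(pts))):
    r=least_squares(lambda p:sd(p,P),[.464,.148,np.radians(20)],loss="soft_l1",f_scale=.002)
    r2=least_squares(lambda p:sd([*p,np.radians(19.9)],P),[.464,.148],loss="soft_l1",f_scale=.002)
    print(name,len(P),r.x[:2],np.degrees(r.x[2]),np.median(np.abs(r.fun)),r2.x)
E
```

```text
top [229.   361.   364.   381.01]
depthmask ((508.4207763671875, -128.42193603515625), (29.982023239135742, 33.179840087890625), 89.45021057128906) 100 [ 0.50679282 -0.12917064]
colour ((486.3494873046875, -120.079833984375), (13.8771390914917, 2.702259063720703), 78.01363372802734) 7
scene [256.95 451.   473.   500.  ]
depthmask ((494.6567077636719, -135.8311309814453), (62.32477569580078, 68.86973571777344), 75.66146087646484) 634 [ 0.49609539 -0.13677789]
colour ((493.6192321777344, -137.00503540039062), (62.83641815185547, 70.65213775634766), 78.72601318359375) 580
top 120 [0.46545068 0.14810762] 12.150239808319013 0.0011193126415960982 [0.46535421 0.14805656]
scene 257 [0.46901039 0.14908444] 23.559622982147037 0.0009972465744972486 [0.468924   0.14916316]
both 377 [0.46808388 0.1490404 ] 17.672032978500628 0.0011879911778324374 [0.46808458 0.14905077]
```

```bash
cat > tf.py <<'E'
from h import *
from scipy.optimize import minimize
def fit(c,box,x0,S=8):
    a,b,e,f=box
    im=cv2.resize(c["pixels"][b:f,a:e],None,fx=S,fy=S,interpolation=cv2.INTER_LINEAR).astype(np.float32)
    G=[cv2.GaussianBlur(im[...,k],(0,0),S*.8) for k in range(3)]
    g=sum(np.hypot(cv2.Sobel(x,cv2.CV_32F,1,0),cv2.Sobel(x,cv2.CV_32F,0,1)) for x in G)
    def score(p,show=False):
        x,y,yaw=p[0],p[1],p[2]; cs,sn=np.cos(yaw),np.sin(yaw)
        q=np.array([[.037,.033],[.037,-.033],[-.037,-.033],[-.037,.033]])
        q=q@np.array([[cs,sn],[-sn,cs]])+[x,y]
        tot=0;n=0
        # silhouette: hull of projected corners
        P=np.vstack([np.c_[q,np.full(4,.0)],np.c_[q,np.full(4,.016)]])
        uv=(proj(c,P)-[a,b]+.5)*S-.5
        h=cv2.convexHull(uv.astype(np.float32))[:,0]
        L=np.vstack([h,h[:1]])
        pts=np.vstack([np.linspace(L[i],L[i+1],60)[5:-5] for i in range(len(h))]+[np.linspace(uv[4+i],uv[4+(i+1)%4],60)[8:-8] for i in range(4)]).astype(np.float32)
        v=cv2.remap(g,pts[:,0].reshape(-1,1),pts[:,1].reshape(-1,1),cv2.INTER_LINEAR)
        if show:
            o=im[...,::-1].copy()
            for k in pts[::2]: cv2.circle(o,(int(k[0]),int(k[1])),0,(0,0,255),-1)
            cv2.imwrite(show,o)
        return -v.mean()
    best=None
    for dy in np.radians([-14,-11,-8,-5,-2]):
      for dx in (-.004,0,.004):
       for dz in (-.004,0,.004):
        r=minimize(score,[x0[0]+dx,x0[1]+dz,dy],method="Nelder-Mead",options=dict(initial_simplex=np.array([x0[0]+dx,x0[1]+dz,dy])+np.array([[0,0,0],[.003,0,0],[0,.003,0],[0,0,.05]])))
        if best is None or r.fun<best.fun:best=r
    return best,score
if __name__=="__main__":
    s=pickle.load(open("scene0.pkl","rb"));t=pickle.load(open("top0.pkl","rb"))
    for n,c,box in(("scene",s,(285,225,345,275)),("top",t,(330,245,390,300))):
        r,sc=fit(c,box,[.493,-.136]); sc(r.x,f"pics/fit_{n}.png"); print(n,r.x[:2],np.degrees(r.x[2]),r.fun)
E
python3 tf.py; python3 -c "
import cv2,numpy as np
a=cv2.imread('pics/fit_scene.png');b=cv2.imread('pics/fit_top.png');b=cv2.resize(b,(436,400));cv2.imwrite('pics/fit.png',cv2.resize(np.hstack([a,b]),(800,349)))"
```

```text
scene [ 0.49873366 -0.12610775] -9.597294302339797 -41.5089225769043
top [ 0.49116165 -0.12464677] -13.32272168839377 -33.94694900512695[ WARN:0@6.213] global loadsave.cpp:1063 imwrite_ Unsupported depth image for selected encoder is fallbacked to CV_8U.
```

View pics/fit.png

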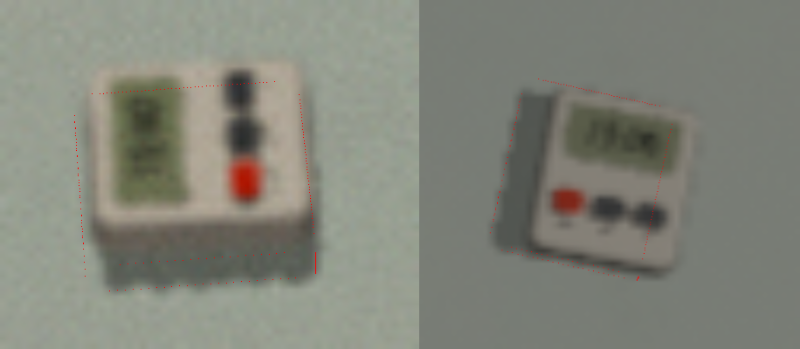

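The edge fit locked onto shadows, so I'll use face corners read from the picture. Scene crop: (92,65), (300,62), (313,215), (100,222). Top crop: (558,88), (697,116), (670,265), (537,238).

```bash
python3 - <<'E'
from h import *
s=pickle.load(open("scene0.pkl","rb"));t=pickle.load(open("top0.pkl","rb"))
k=8*800/916
for n,c,q in(("scene",s,np.array([[92,65],[100,222],[313,215],[300,62]])/k+[285,225]),
   ("top",t,np.array([[558-419.3,88],[697-419.3,116],[670-419.3,265],[537-419.3,238]])/(k*436/480)+[330,245])):
    w=atz(c,q-.5,.016)[:,:2]; print(n,q.round(1).tolist(),"\n",w.round(4)); 
    if n=="scene": w=w[[1,0,3,2]]
    # order: disp-left, disp-right, key-right,key-left
    print("c",w.mean(0).round(4),"L",np.linalg.norm(w-np.roll(w,-1,0),axis=1).round(4))
    x=(w[0]+w[1]-w[2]-w[3]);y=w[0]+w[3]-w[1]-w[2]; print("yaw x",np.degrees(np.arctan2(x[1],x[0])),"yaw y",np.degrees(np.arctan2(-y[0],y[1])))
E
```

```text
scene [[298.2, 234.3], [299.3, 256.8], [329.8, 255.8], [327.9, 233.9]] 
 [[ 0.521  -0.1753]
 [ 0.5323 -0.1153]
 [ 0.4653 -0.1009]
 [ 0.4543 -0.1595]]
c [ 0.4932 -0.1377] L [0.0611 0.0686 0.0596 0.0685]
yaw x -12.744503326935874 yaw y -10.654651563540444
top [[351.9, 258.9], [373.8, 263.3], [369.5, 286.8], [348.5, 282.5]] 
 [[ 0.5297 -0.1147]
 [ 0.5169 -0.1745]
 [ 0.4523 -0.1614]
 [ 0.4646 -0.1046]]
c [ 0.4909 -0.1388] L [0.0611 0.0658 0.0581 0.0659]
yaw x -10.139918672711643 yaw y -12.119811559986937
```

```bash
python3 - <<'E'
from h import *
s=pickle.load(open("scene0.pkl","rb"))
P=cloud(s)
print("points",P[[200,300,285,240,240,195,225,295,325,190],[385,415,470,415,370,310,252,365,252,375]].round(3))
m=(P[...,2]>.008)&(P[...,0]>.18)&(P[...,0]<.78)&(P[...,1]>-.32)&(P[...,1]<.28)
p=P[m]; xs=np.arange(.18,.78,.025); ys=np.arange(.28,-.32,-.025)
H=np.zeros((len(xs)+1,len(ys)+1))
for q in p:
    i=int((q[0]-.18)/.025); j=int((.28-q[1])/.025); H[i,j]=max(H[i,j],q[2])
print("y    "+" ".join(f"{v*100:4.0f}" for v in ys))
for i in range(len(xs)-1,-1,-1): print(f"{xs[i]:.3f}"," ".join(f"{H[i,j]*1000:4.0f}" for j in range(len(ys))))
for b in (0,10,20):
  for z in(.03,.06):
    # pick yaw -11.4, tilt b
    pass
E
```

```text
points [[ 0.306 -0.198  0.046]
 [ 0.312  0.045 -0.002]
 [ 0.114 -0.037 -0.164]
 [ 0.261 -0.101  0.002]
 [ 0.366 -0.115  0.02 ]
 [ 0.467 -0.277  0.018]
 [ 0.618 -0.228  0.013]
 [ 0.413  0.006 -0.003]
 [ 0.665  0.024  0.015]
 [ 0.324 -0.221  0.061]]
y      28   26   23   20   18   15   13   10    8    5    3    0   -2   -5   -7  -10  -12  -15  -17  -20  -22  -25  -27  -30  -32
0.780    0    0    0    0    0    0    0    0    0    0    0    0    0    0    0    0    0    0    0    0    0    0    0    0    0
0.755    0    0    0    0    0    0   98   97   97   98    0    0   86   86   87   86   85   85    0  100  114   68  115  114    0
0.730    0   21   20   12    0    0   97    0    9   99    0    0   84   86   87   86   87   86    0  109  115  115  114  114    0
0.705    0   17   22   24   21   18   99   98   98   98   19   16   87   86   86   87   87   88    0   81  113  116   70   71    0
0.680    0    0    0   21   21   24   20    0   19   20   19   21   84   85   87   87   85   84    0    0    0    0    0    0    0
0.655    9    0    0    0    0    0    0    0   17   21   22   20  
[... 1852 characters left out ...]
    0   23   27  150  153   53    0  148    0
0.280   17   15   17   18   17   17   14    0    0   30   27    0    0   19   24   21   20   23   34  155  155    0  118  173    0
0.255   15   17   15   16   16   17   13    0   40   45   22    0    0    0   22   23   25   21   15   81  135    0    0  145    0
0.230   16   21   15   15   16   15   14    0   47   45    0    0    0    0    0    0    0    0    0    0    0    0    0    0    0
0.205    0    0    0    0    0    0    0    0   41   39    0    0    0    0    0    0    0    0    0    0    0    0    0    0    0
0.180    0    0    0    0    0    0    0    0   26    0    0    0    0    0    0    0    0    0    0    0    0    0    0    0    0
```

```bash
cat > g.py <<'E'
from h import *
TC=np.array([.492,-.138]);TY=np.radians(-11.4)
def tool(b,flip):
    z=np.array([-np.sin(b),0,-np.cos(b)]);y=np.array([0,-1. if flip else 1.,0]);return np.c_[np.cross(y,z),y,z]
def rpy(M): return R.from_matrix(M).as_euler("xyz",degrees=True)
RT0=R.from_euler("z",TY).as_matrix(); RT1=R.from_euler("y",-np.pi/2).as_matrix()
# syringe tool
def stool(yaw,flip,lean=25):
    l=np.radians(lean); a=np.array([-np.sin(l)*np.cos(yaw),-np.sin(l)*np.sin(yaw),np.cos(l)])
    return a
E
python3 - <<'E'
from g import *
print(arm.get_tool_rot(),arm.get_tcp_pos(),arm.get_clock(),arm.get_opening())
for b in(0,10,15,20,30):
  for f in(0,1):
    M=tool(np.radians(b),f)
    A=RT0@M;B=RT1@M
    gp=np.r_[TC,0]+RT0@[.022,0,.03]
    o=[]
    for p,Q in((gp,A),(gp+[0,0,.12],A),([.52,-.05,.065],B),([.47,-.05,.085],B),([.52,-.05,.14],B)):
        j=arm.inverse_kinematics(list(p),list(rpy(Q))); o.append(None if j is None else np.round(j).astype(int).tolist())
    print(b,f,o)
# syringe: jaw dir options
yaw=np.radians(20);a=stool(yaw,0)
k=np.array([.467,.149,.07+.136*a[2]])
e=np.array([-np.sin(yaw),np.cos(yaw),0])
for ang in range(0,360,45):
    y=R.from_rotvec(a*np.radians(ang)).apply(e); z=-a; M=np.c_[np.cross(y,z),y,z]
    o=[]
    for d in(.06,0,.05):
        j=arm.inverse_kinematics(list(k+a*(d+.006)),list(rpy(M))); o.append(None if j is None else np.round(j).astype(int).tolist())
    print("syr",ang,o)
E
```

```text
[-1.79923234e+02  1.68408580e-04  1.56405302e+02] [0.24995162 0.57235851 0.2469954 ] 0.1 0.08794372545095834
0 0 [[-17, 37, 111, 0, 33, -95], [-17, 25, 109, 0, 47, -95], [-15, 76, 134, 163, 118, 82], [-19, 79, 139, 157, 126, 76], [-15, 65, 139, 164, 113, 83]]
0 1 [[-17, 37, 111, 0, 33, 85], [-17, 25, 109, 0, 47, 85], [-15, 76, 134, 163, 118, -98], [-19, 79, 139, 157, 126, -104], [-15, 65, 139, 164, 113, -97]]
10 0 [[-16, 39, 104, -1, 46, -94], [-16, 28, 103, -1, 59, -94], [-15, 69, 137, 165, 105, 84], [-18, 72, 143, 160, 113, 79], [-15, 56, 142, 166, 97, 86]]
10 1 [[-16, 39, 104, -1, 46, 86], [-16, 28, 103, -1, 59, 86], [-15, 69, 137, 165, 105, -96], [-18, 72, 143, 160, 113, -101], [-15, 56, 142, 166, 97, -94]]
15 0 [[-16, 41, 101, -2, 53, -94], [-16, 31, 100, -1, 65, -94], [-14, 64, 138, 166, 97, 85], [-18, 67, 144, 162, 105, 81], [-14, 51, 142, 166, 88, 87]]
15 1 [[-16, 41, 101, -2, 53, 86], [-16, 31, 100, -1, 65, 86], [-14, 64, 138, 166, 97, -95], [-18, 67, 144, 162, 105, -99], [-14, 51, 142, 166, 88, -93]]
20 0 [[-16, 43, 98, -2, 59, -93], [-16, 33, 97, -2, 70, -94], [-14, 60, 13
[... 568 characters left out ...]
8, 7, 18, -101], [15, 3, 128, 5, 25, -100]]
syr 45 [[15, 1, 128, 5, 26, -144], None, [15, 3, 128, 5, 25, -145]]
syr 90 [None, None, None]
syr 135 [[15, 1, 128, 5, 26, 126], [15, 10, 128, 7, 18, 124], [15, 3, 128, 5, 25, 125]]
syr 180 [[15, 1, 128, 5, 26, 81], [15, 10, 128, 7, 18, 79], [15, 3, 128, 5, 25, 80]]
syr 225 [[15, 1, 128, 5, 26, 36], [15, 10, 128, 7, 18, 34], [15, 3, 128, 5, 25, 35]]
syr 270 [[15, 1, 128, 5, 26, -9], [15, 10, 128, 7, 18, -11], [15, 3, 128, 5, 25, -10]]
syr 315 [[15, 1, 128, 5, 26, -54], [15, 10, 128, 7, 18, -56], [15, 3, 128, 5, 25, -55]]<sys>:0: UserWarning: Gimbal lock detected. Setting third angle to zero since it is not possible to uniquely determine all angles.
```

```bash
cat > fk.py <<'E'
from h import *
import itertools,json,os
from scipy.optimize import least_squares
r=lambda a,d:R.from_euler(a,d,degrees=True)
def fk(p,q,s):
    # p: a1,d1,L2,e3,L3,d6 ; q joints
    a1,d1,L2,e3,L3,d6=p
    R1=r("z",q[0]*s[0]);R2=R1*r("y",q[1]);R3=R2*r("y",q[2])
    w=R1.apply([a1,0,d1])+R2.apply([0,0,L2])+R3.apply([e3,0,L3])
    R6=R3*r("z",q[3]*s[1])*r("y",q[4])*r("z",q[5]*s[2])
    return w+R6.apply([0,0,d6]),w,R6
E
python3 - <<'E'
from fk import *
rng=np.random.default_rng(0);S=[]
while len(S)<25:
    p=rng.uniform([.35,-.3,.15],[.7,.3,.4]); o=rng.uniform([150,-50,-180],[210,30,180])
    j=arm.inverse_kinematics(list(p),list(o))
    if j is not None:S.append((p,o,np.array(j)))
best=[]
for s in itertools.product([1,-1],repeat=3):
    f=lambda P:np.concatenate([fk(P,j,s)[0]-p for p,o,j in S])
    q=least_squares(f,[.05,.3,.4,.0,.4,.2]); best.append((q.cost,s,q.x))
best.sort(key=lambda x:x[0]); 
for b in best[:2]: print(b)
c,s,P=best[0]
d=[(r("xyz",o).inv()*fk(P,j,s)[2]).as_euler("zyx",degrees=True).round(1) for p,o,j in S]; print(d[:3])
json.dump(dict(s=s,P=list(P)),open("fk.json","w"))
E
```

```text
(np.float64(0.0017557309091779014), (1, 1, 1), array([-4.44632097e-04,  3.13975355e-01,  5.64255781e-01,  7.79352277e-02,
        4.85315602e-01,  2.86977365e-01]))
(np.float64(0.0017557309091779027), (1, 1, -1), array([-4.44632250e-04,  3.13975356e-01,  5.64255781e-01,  7.79352279e-02,
        4.85315602e-01,  2.86977365e-01]))
[array([-90.,  -0.,   0.]), array([-90.,   0.,  -0.]), array([-90.,  -0.,   0.])]
```

```bash
python3 - <<'E'
from g import *
from fk import *
import json
D=json.load(open("fk.json"));P,s=D["P"],D["s"]
b=20
M=tool(np.radians(b),0)
for f in (0,1):
  M=tool(np.radians(b),f)
  A=rpy(RT0@M);B=rpy(RT1@M); A1=rpy(M)
  for st in ([.45,-.05,.25],[.45,0.0,.3]):
   for en in ([.50,-.05,.2],[.50,-.05,.3]):
    ja=arm.inverse_kinematics(st,list(A1)); jb=arm.inverse_kinematics(en,list(B))
    print(f,st,en,np.round(ja,1),np.round(jb,1))
    for t in np.linspace(0,1,7):
        q=np.array(ja)*(1-t)+np.array(jb)*t; p,w,RR=fk(P,q,s); print("  ",p.round(2),w.round(2),(p+RR.apply([0,0,.03])).round(2))
E
```

```text
0 [0.45, -0.05, 0.25] [0.5, -0.05, 0.2] [ -6.5  19.  103.7  -2.3  77.2 -95.6] [-15.   33.3 146.  164.9  69.3  90.2]
   [ 0.45 -0.06  0.25] [ 0.55 -0.06  0.52] [ 0.44 -0.06  0.22]
   [0.41 0.06 0.22] [ 0.51 -0.07  0.46] [0.4  0.08 0.2 ]
   [0.42 0.16 0.24] [ 0.46 -0.08  0.4 ] [0.41 0.18 0.22]
   [0.46 0.19 0.27] [ 0.41 -0.08  0.36] [0.47 0.22 0.26]
   [0.52 0.15 0.27] [ 0.35 -0.08  0.33] [0.53 0.18 0.27]
   [0.54 0.06 0.25] [ 0.29 -0.07  0.31] [0.57 0.07 0.24]
   [ 0.5  -0.06  0.2 ] [ 0.23 -0.06  0.3 ] [ 0.53 -0.06  0.19]
0 [0.45, -0.05, 0.25] [0.5, -0.05, 0.3] [ -6.5  19.  103.7  -2.3  77.2 -95.6] [-15.    9.7 144.3 160.   45.2  99.2]
   [ 0.45 -0.06  0.25] [ 0.55 -0.06  0.52] [ 0.44 -0.06  0.22]
   [0.43 0.06 0.24] [ 0.5  -0.07  0.49] [0.43 0.07 0.22]
   [0.45 0.14 0.27] [ 0.45 -0.07  0.47] [0.46 0.16 0.25]
   [0.5  0.16 0.31] [ 0.4  -0.08  0.45] [0.51 0.18 0.3 ]
   [0.53 0.12 0.34] [ 0.34 -0.07  0.43] [0.55 0.14 0.33]
   [0.54 0.04 0.33] [ 0.29 -0.07  0.41] [0.57 0.05 0.33]
   [ 0.5  -0.06  0.3 ] [ 0.23 -0.06  0.4 ] [ 0.53 -0.06  0.29]
0 [0.45, 0.0, 0.3] [0.5, -0.05, 0.2] [ -1.2  1
[... 2403 characters left out ...]
   [0.52 0.17 0.3 ] [ 0.36 -0.07  0.34] [0.54 0.19 0.29]
   [0.54 0.07 0.26] [ 0.29 -0.07  0.31] [0.57 0.08 0.25]
   [ 0.5  -0.06  0.2 ] [ 0.23 -0.06  0.3 ] [ 0.53 -0.06  0.19]
1 [0.45, 0.0, 0.3] [0.5, -0.05, 0.3] [ -1.2  15.4 101.4  -0.4  83.2  88.9] [-15.    9.7 144.3 160.   45.2 -80.8]
   [ 0.45 -0.01  0.3 ] [ 0.55 -0.01  0.57] [ 0.44 -0.01  0.27]
   [0.43 0.1  0.28] [ 0.5  -0.03  0.53] [0.42 0.11 0.26]
   [0.45 0.17 0.31] [ 0.46 -0.05  0.5 ] [0.45 0.19 0.29]
   [0.49 0.19 0.34] [ 0.4  -0.06  0.46] [0.5  0.21 0.33]
   [0.54 0.14 0.36] [ 0.35 -0.06  0.44] [0.56 0.16 0.35]
   [0.54 0.05 0.35] [ 0.29 -0.07  0.42] [0.57 0.06 0.34]
   [ 0.5  -0.06  0.3 ] [ 0.23 -0.06  0.4 ] [ 0.53 -0.06  0.29]
```

```bash
python3 - <<'E'
from g import *
b=20;M=tool(np.radians(b),1);A=list(rpy(RT0@M))
gp=np.r_[TC,0]+RT0@[.022,0,0]
try:
    arm.move_pose([gp[0],gp[1],.42],A)
    print(arm.get_clock(),arm.get_tcp_pos(),arm.get_ft_force())
    arm.move_l([gp[0],gp[1],.10],speed=.25)
    print(arm.get_clock(),arm.get_opening(),arm.get_ft_force())
    hit=arm.move_l([gp[0],gp[1],.026],speed=.05,threshold=4)
    print(hit,arm.get_clock(),arm.get_tcp_pos(),arm.get_ft_force())
except arm.PlanningError as e: print(e)
c=shot("scene");save(c,"pics/a1.png",(240,180,400,300),5)
E
```

```text
2.85 [ 0.51371174 -0.14166195  0.4198056 ] [-0.44495186  0.28092782  0.17177917]
4.2833 0.08785553143888622 [ 0.51344481 -0.07459864  0.31730806]
True 5.675 [ 0.51341988 -0.14232171  0.02696646] [ 0.93914143 -1.00332283  5.04303217]
```

View pics/a1.png

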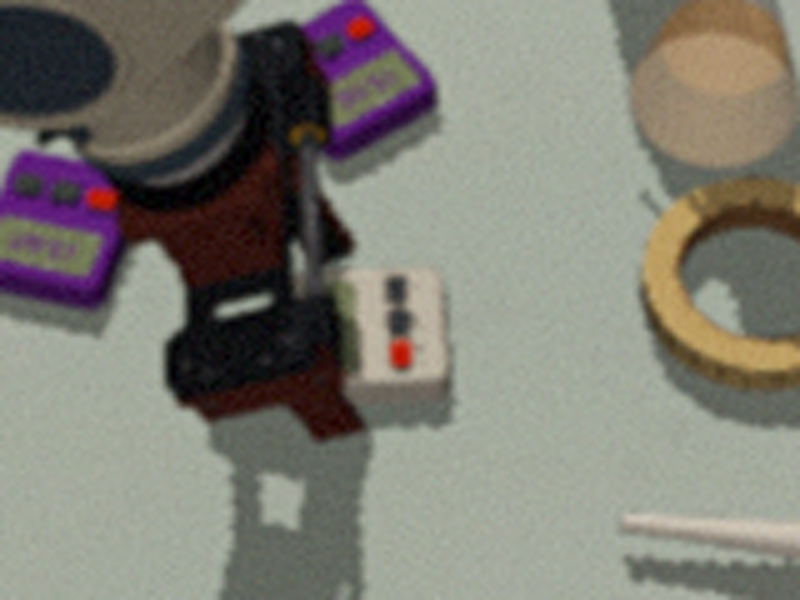

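The fingers straddle the white timer (image about (345,330)), and they touch the bench at the expected height. I'll raise slightly, grip and lift.

```bash
python3 - <<'E'
from g import *
p=np.array(arm.get_tcp_pos()); p[2]=.0285
arm.move_l(list(p),speed=.05)
arm.grip(.05,grasp_force=20); print(arm.get_opening(),arm.get_clock(),arm.get_tcp_pos(),arm.get_ft_force())
arm.move_l([p[0],p[1],.10],speed=.12); print(arm.get_opening(),arm.get_ft_force(),arm.get_clock())
c=shot("scene");save(c,"pics/a2.png",(240,180,400,300),5)
E
```

```text
0.06595731066382354 6.45 [ 0.51333829 -0.14232587  0.02837379] [ 0.23048216 -0.00243099 -1.15495114]
0.06603842255526302 [-0.25134767 -0.7092137  -0.15361305] 7.2
```

View pics/a2.png

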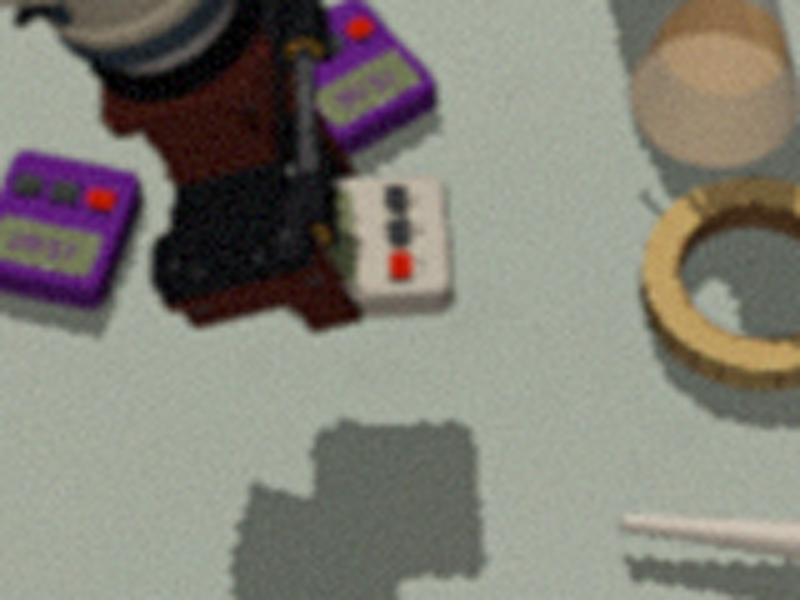

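```bash
python3 - <<'E'
from g import *
from fk import *
D=json.load(open("fk.json"));P,s=D["P"],D["s"]
b=20;M=tool(np.radians(b),1);B=list(rpy(RT1@M))
arm.move_l([.48,-.15,.38],speed=.3)
ja=np.array(arm.get_joints()); hi=[.52,-.12,.28]
jb=arm.inverse_kinematics(hi,B); print(ja.round(1),jb and np.round(jb,1))
pts=[]
for t in np.linspace(0,1,9):
    p,w,RR=fk(P,ja*(1-t)+np.array(jb)*t,s); pts.append(np.r_[p,w].round(2).tolist())
print(*pts,sep="\n"); 
for q in ([.56,-.095,.10],[.56,-.095,.059],[.50,-.095,.083]):
    j=arm.inverse_kinematics(q,B); print(j and np.round(j,1))
E
```

```text
Traceback (most recent call last):
ValueError: The truth value of an array with more than one element is ambiguous. Use a.any() or a.all()
```

```bash
python3 - <<'E'
from g import *
from fk import *
D=json.load(open("fk.json"));P,s=D["P"],D["s"]
b=20;M=tool(np.radians(b),1);B=list(rpy(RT1@M))
ja=np.array(arm.get_joints()); hi=[.52,-.12,.28]
jb=arm.inverse_kinematics(hi,B); print(ja.round(1),np.round(jb,1))
pts=[]
for t in np.linspace(0,1,9):
    p,w,RR=fk(P,ja*(1-t)+np.array(jb)*t,s); pts.append(np.r_[p,w].round(2).tolist())
print(*pts,sep="\n"); 
for q in ([.56,-.095,.10],[.56,-.095,.059],[.50,-.095,.083]):
    j=arm.inverse_kinematics(q,B); print(j if j is None else np.round(j,1))
E
```

```text
[-17.5  16.   90.   -2.1  94.2  84.1] [-27.9  16.2 140.3 145.   49.9 -75.9]
[0.48, -0.16, 0.38, 0.57, -0.18, 0.65]
[0.48, -0.08, 0.34, 0.54, -0.19, 0.6]
[0.49, -0.01, 0.33, 0.51, -0.19, 0.56]
[0.51, 0.04, 0.34, 0.47, -0.19, 0.51]
[0.54, 0.05, 0.35, 0.43, -0.18, 0.48]
[0.57, 0.04, 0.36, 0.39, -0.17, 0.45]
[0.58, -0.01, 0.35, 0.34, -0.16, 0.42]
[0.56, -0.07, 0.32, 0.3, -0.15, 0.4]
[0.52, -0.13, 0.28, 0.25, -0.13, 0.38]
[-20.2  50.3 135.5 160.4  75.4 -92.1]
[-20.2  57.  133.5 160.8  79.9 -93.7]
[-24.9  57.1 140.7 156.6  86.2 -97.4]
```

```bash
python3 - <<'E'
from g import *
b=20;M=tool(np.radians(b),1);B=list(rpy(RT1@M))
arm.move_pose([.52,-.12,.28],B); print(arm.get_clock(),arm.get_opening())
arm.move_l([.56,-.095,.10],speed=.2)
print(arm.get_clock(),arm.get_opening(),arm.get_tcp_pos(),arm.get_tool_rot(),B,arm.get_ft_force())
c=shot("scene");save(c,"pics/a3.png",(230,180,390,300),5)
hit=arm.move_l([.56,-.095,.054],speed=.04,threshold=3); print(hit,arm.get_clock(),arm.get_tcp_pos(),arm.get_ft_force())
c=shot("scene");save(c,"pics/a4.png",(230,180,390,300),5);c=shot("top");save(c,"pics/a4t.png",(310,200,430,290),6)
E
```

```text
10.7167 0.06555688131230451
11.8 0.06594678257870534 [ 0.55998159 -0.09507595  0.10064084] [ 1.79960480e+02 -7.00382767e+01  3.27424673e-02] [np.float64(180.0), np.float64(-69.99999999999999), np.float64(0.0)] [ 0.63279005  0.08285774 -0.52593316]
True 12.775 [ 0.56017939 -0.09510666  0.05939076] [-0.52088857 -1.11122236  1.31571506]
```

View pics/a3.png

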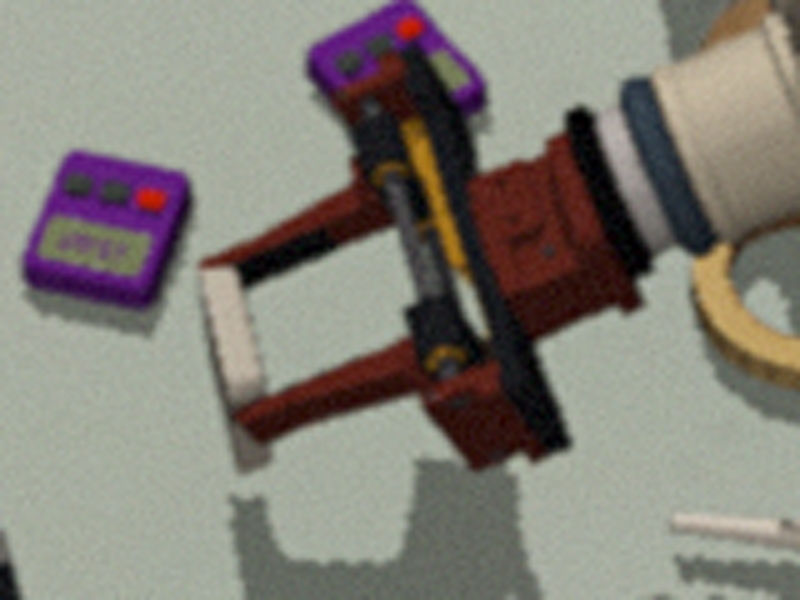

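View pics/a4.png

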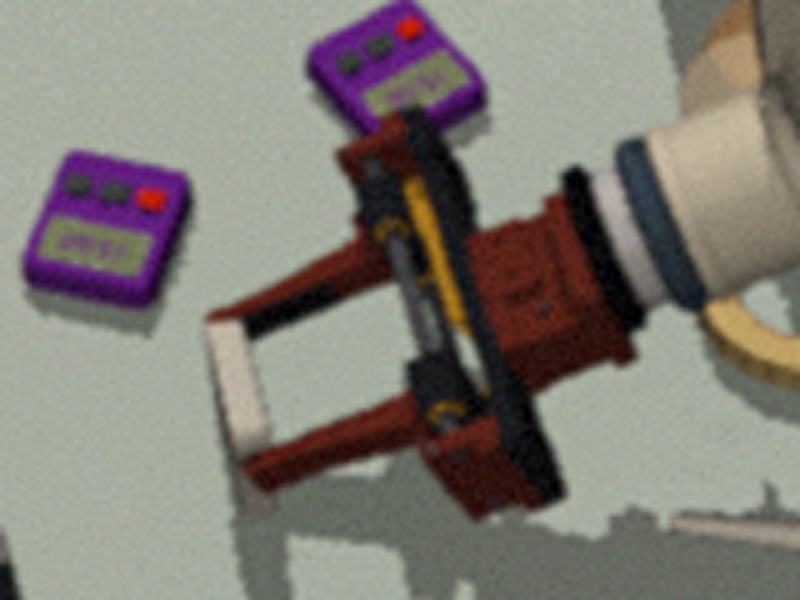

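The timer is upright, key end down, with its face towards the gripper and robot. It touched at TCP z 0.0594, against 0.059 predicted. Releasing and retreating.

```bash
python3 - <<'E'
from g import *
b=20;M=tool(np.radians(b),1);z=(RT1@M)[:,2]
arm.grip(.087); p=np.array(arm.get_tcp_pos()); print(arm.get_clock(),arm.get_opening(),arm.get_ft_force())
q=p-z*.07; arm.move_l(list(q),speed=.12); print(arm.get_clock(),arm.get_joints())
arm.move_l([q[0]+.02,q[1],.30],speed=.25); print(arm.get_clock(),np.round(arm.get_joints(),1))
for n in("scene","top"):
    c=shot(n); pickle.dump(c,open(n+"1.pkl","wb")); save(c,f"pics/{n}1.png")
c=pickle.load(open("scene1.pkl","rb")); save(c,"pics/a5.png",(230,180,390,300),5)
P=cloud(c); m=(P[...,0]>.5)&(P[...,0]<.6)&(P[...,1]>-.16)&(P[...,1]<-.02)&(P[...,2]>.06)&(P[...,2]<.085); print(m.sum(),P[m].mean(0),P[m].min(0),P[m].max(0)); r=cv2.minAreaRect((P[m][:,:2]*1000).astype(np.float32)); print(r)
E
```

```text
13.4167 0.08704292323567009 [ 0.29301315  0.49421507 -0.35167356]
14.15 [-25.50699892  57.4776519  141.21261814 156.12733291  86.98592661
 -97.93160203]
15.1917 [-23.6  11.5 141.4 148.3  45.7 -75.2]
211 [ 0.58263662 -0.09031321  0.07099251] [ 0.5739342  -0.12665919  0.0601788 ] [ 0.59046649 -0.05996818  0.07746499]
((582.2333984375, -93.318603515625), (66.71244049072266, 16.365833282470703), 89.73644256591797)
```

View pics/scene1.png

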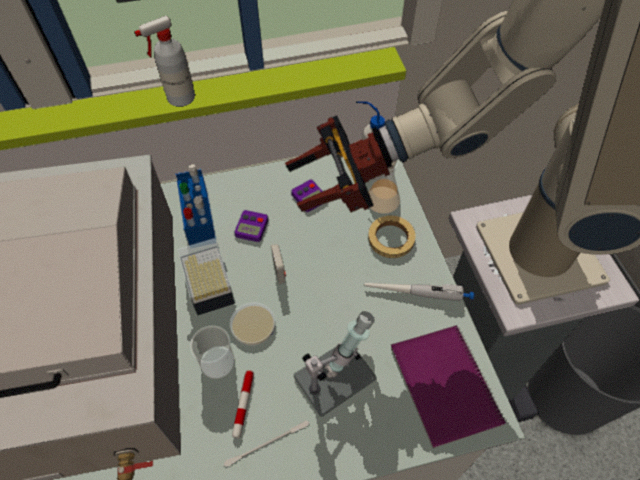

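View pics/top1.png

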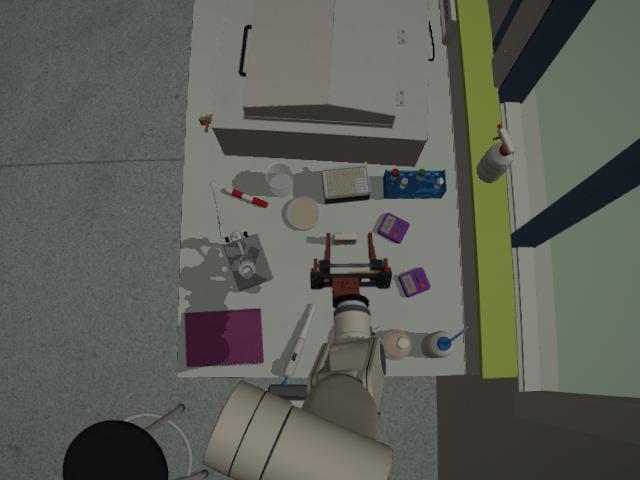

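The timer stands alone, upright: scene (279,263), face yaw within 0.3°, 67×16 mm footprint at z 0.06–0.077. The bystanders haven't moved. Next, refine the knob and stand.

```bash
python3 - <<'E'
from h import *
s=pickle.load(open("scene0.pkl","rb"));t=pickle.load(open("top0.pkl","rb"))
def foot(c,box,lo,hi):
    a,b,e,f=box; sub=c["pixels"][b:f,a:e].astype(int);Z=cloud(c)[b:f,a:e]
    return sub
def model(yaw,k):
    l=np.radians(25);a=np.array([-np.sin(l)*np.cos(yaw),-np.sin(l)*np.sin(yaw),np.cos(l)])
    e=np.array([-np.sin(yaw),np.cos(yaw),0]);f=np.cross(e,a);th=np.linspace(0,2*np.pi,80)
    circ=lambda h,r:k+a*h+r*(np.cos(th)[:,None]*e+np.sin(th)[:,None]*f)
    return [circ(.01,.014),circ(-.01,.014),circ(-.026,.021)]
out=[]
for c,box,k in((s,(325,300,395,360),[.4689,.1492]),(t,(220,235,275,295),[.4654,.1481])):
    a,b,e,f=box;S=8 if c is s else 9
    im=cv2.resize(c["pixels"][b:f,a:e,::-1],None,fx=S,fy=S,interpolation=cv2.INTER_CUBIC)
    for C in model(np.radians(20),np.array([.467,.149,.07+.136*.9063])):
        uv=(proj(c,C)-[a,b]+.5)*S
        cv2.polylines(im,[uv.astype(np.int32).reshape(-1,1,2)],True,(0,0,255),1)
    # foot
    x,y=np.array([np.cos(np.radians(20)),np.sin(np.radians(20))]),np.array([-np.sin(np.radians(20)),np.cos(np.radians(20))])
    out.append(im[:480,:560] if c is s else im[:480,:495])
h=480;cv2.imwrite("pics/knob.png",cv2.resize(np.hstack(out),(800,364)))
for n,c,box in(("s",s,(285,335,385,420)),("t",t,(215,228,275,293))):
    a,b,e,f=box
    g=c["pixels"][b:f,a:e].astype(int);v=g.sum(2);print(n,np.percentile(v,[5,20,40,60,80]))
E
```

```text
s [174. 263. 286. 444. 455.]
t [186. 238. 249. 354. 364.]
```

View pics/knob.png

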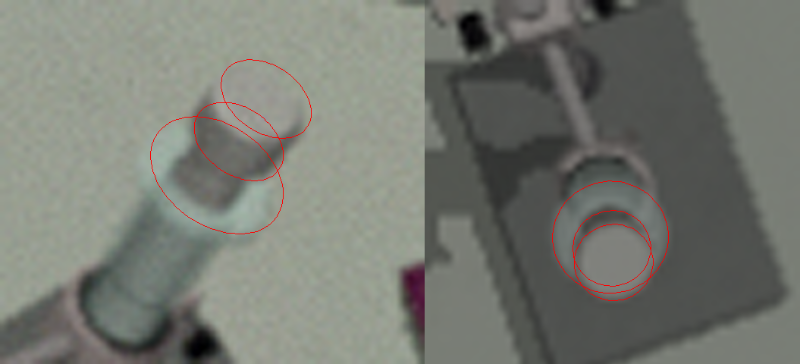

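```bash
cat > sy.py <<'E'
from g import *
yaw=np.radians(20);a=stool(yaw,0); e=np.array([-np.sin(yaw),np.cos(yaw),0]); f=np.cross(e,a)
K=np.array([.468,.149,.07+.136*a[2]])
def ori(sgn): 
    y=sgn*e;z=-a;return list(rpy(np.c_[np.cross(y,z),y,z]))
E
python3 - <<'E'
from sy import *
from fk import *
D=json.load(open("fk.json"));P,s=D["P"],D["s"]
ja=np.array(arm.get_joints())
for d in(.12,.18):
  for sg in(1,-1):
    tgt=K+a*(.006+d); jb=arm.inverse_kinematics(list(tgt),ori(sg)); print(d,sg,tgt.round(3),None if jb is None else np.round(jb,1))
    if jb is None: continue
    for t in np.linspace(0,1,7):
        p,w,RR=fk(P,ja*(1-t)+np.array(jb)*t,s); print("  ",p.round(2),w.round(2),RR.apply([0,0,1]).round(2))
E
```

```text
0.12 1 [0.418 0.131 0.307] [ 14.2  -6.8 126.3   4.2  35.7 -98.6]
   [ 0.51 -0.11  0.3 ] [ 0.24 -0.11  0.4 ] [ 0.94  0.   -0.35]
   [0.51 0.01 0.31] [ 0.27 -0.08  0.42] [ 0.86  0.34 -0.39]
   [0.48 0.1  0.3 ] [ 0.29 -0.06  0.45] [ 0.67  0.55 -0.51]
   [0.43 0.15 0.29] [ 0.3  -0.02  0.47] [ 0.46  0.6  -0.65]
   [0.4  0.15 0.27] [0.31 0.01 0.5 ] [ 0.32  0.51 -0.8 ]
   [0.4  0.14 0.28] [0.31 0.04 0.53] [ 0.3   0.33 -0.89]
   [0.42 0.12 0.31] [0.31 0.08 0.57] [ 0.4   0.14 -0.91]
0.12 -1 [0.418 0.131 0.307] [ 14.2  -6.8 126.3   4.2  35.7  81.4]
   [ 0.51 -0.11  0.3 ] [ 0.24 -0.11  0.4 ] [ 0.94  0.   -0.35]
   [0.51 0.01 0.31] [ 0.27 -0.08  0.42] [ 0.86  0.34 -0.39]
   [0.48 0.1  0.3 ] [ 0.29 -0.06  0.45] [ 0.67  0.55 -0.51]
   [0.43 0.15 0.29] [ 0.3  -0.02  0.47] [ 0.46  0.6  -0.65]
   [0.4  0.15 0.27] [0.31 0.01 0.5 ] [ 0.32  0.51 -0.8 ]
   [0.4  0.14 0.28] [0.31 0.04 0.53] [ 0.3   0.33 -0.89]
   [0.42 0.12 0.31] [0.31 0.08 0.57] [ 0.4   0.14 -0.91]
0.18 1 [0.394 0.122 0.362] [ 13.7 -14.1 124.1   3.7  45.2 -98.3]
   [ 0.51 -0.11  0.3 ] [ 0.24 -0.11  0.4 ] [ 0.94  0.   -0.35]
   [0.52 0.02 0.33] [ 0.27 -0.08  0.43] [ 0.87  0.35 -0.35]
   [0.48 0.11 0.33] [ 0.29 -0.06  0.46] [ 0.68  0.58 -0.44]
   [0.43 0.16 0.33] [ 0.3  -0.03  0.5 ] [ 0.47  0.65 -0.59]
   [0.39 0.17 0.32] [0.3  0.01 0.54] [ 0.32  0.57 -0.76]
   [0.38 0.15 0.33] [0.3  0.04 0.58] [ 0.29  0.37 -0.88]
   [0.4  0.11 0.36] [0.28 0.07 0.62] [ 0.4   0.14 -0.91]
0.18 -1 [0.394 0.122 0.362] [ 13.7 -14.1 124.1   3.7  45.2  81.7]
   [ 0.51 -0.11  0.3 ] [ 0.24 -0.11  0.4 ] [ 0.94  0.   -0.35]
   [0.52 0.02 0.33] [ 0.27 -0.08  0.43] [ 0.87  0.35 -0.35]
   [0.48 0.11 0.33] [ 0.29 -0.06  0.46] [ 0.68  0.58 -0.44]
   [0.43 0.16 0.33] [ 0.3  -0.03  0.5 ] [ 0.47  0.65 -0.59]
   [0.39 0.17 0.32] [0.3  0.01 0.54] [ 0.32  0.57 -0.76]
   [0.38 0.15 0.33] [0.3  0.04 0.58] [ 0.29  0.37 -0.88]
   [0.4  0.11 0.36] [0.28 0.07 0.62] [ 0.4   0.14 -0.91]
```

```bash
python3 - <<'E'
from sy import *
p=np.array(arm.get_tcp_pos())
try: arm.move_l([p[0],p[1],.36],speed=.25)
except arm.PlanningError as x: print(x)
arm.grip(.055)
arm.move_pose(list(K+a*.186),ori(1)); print(arm.get_clock(),np.round(arm.get_joints(),1))
arm.move_l(list(K+a*.05),speed=.2); print(arm.get_clock(),np.round(arm.get_joints(),1),arm.get_ft_force())
c=shot("scene");pickle.dump(c,open("scene2.pkl","wb"));save(c,"pics/b1.png",(290,270,410,360),6)
c=shot("top");pickle.dump(c,open("top2.pkl","wb"));save(c,"pics/b1t.png",(200,220,320,310),6)
E
```

```text
18.3917 [ 13.7 -14.  124.1   3.8  45.2 -98.3]
19.225 [ 14.8   3.6 127.5   5.4  24.  -99.7] [ 0.47483886 -0.17123414 -0.14462001]
```

View pics/b1.png

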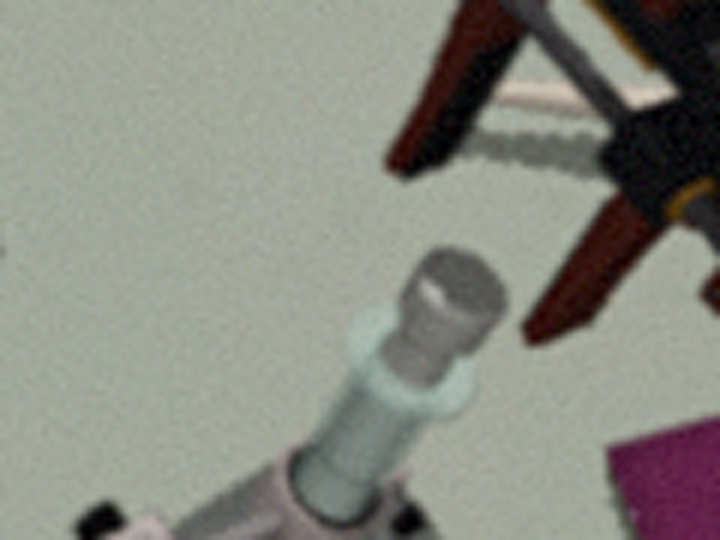

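View pics/b1t.png

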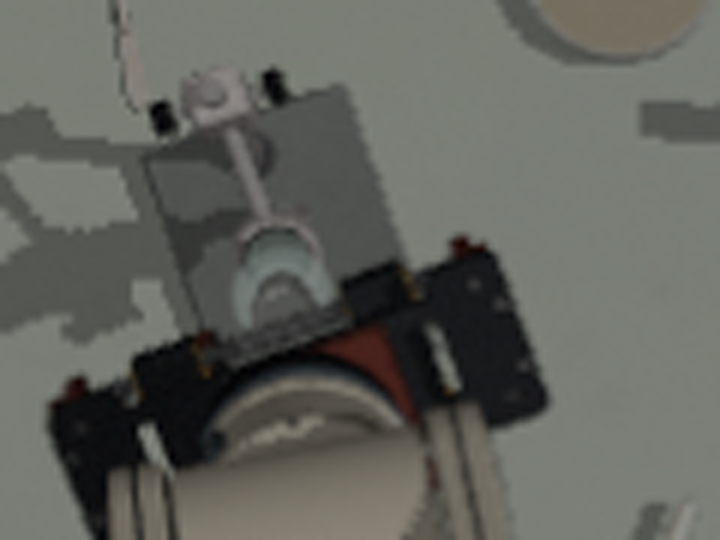

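The fingertips (b1 (405,170) and (540,335)) straddle the knob's axis; their midpoint is where the axis predicts. Advance and grip gently.

```bash
python3 - <<'E'
from sy import *
L=lambda v:np.round([v@e,v@f,v@a],2)
hit=arm.move_l(list(K+a*.006),speed=.06,threshold=4); p=np.array(arm.get_tcp_pos()); print(hit,arm.get_clock(),(p-K).round(4),L(np.array(arm.get_ft_force())))
arm.sleep(.2); f0=np.array(arm.get_ft_force()); print(L(f0))
arm.grip(.020,grasp_force=4); arm.sleep(.2)
print(arm.get_opening(),arm.get_clock(),L(np.array(arm.get_ft_force())),L(np.array(arm.get_wrist_torque())))
c=shot("scene");save(c,"pics/b2.png",(290,270,410,360),6)
E
```

```text
False 20.2083 [-0.0024 -0.0009  0.0054] [-0.61 -0.44 -0.2 ]
[ 0.19 -0.34 -1.35]
0.02750042611185376 21.1417 [2.16 0.91 1.92] [ 0.    0.62 -0.01]
```

View pics/b2.png

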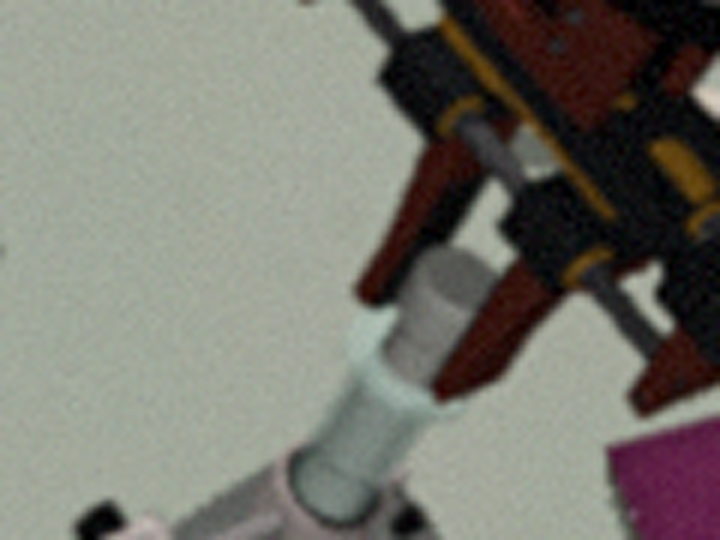

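```bash
python3 - <<'E'
from sy import *
L=lambda v:np.round([v@e,v@f,v@a],2)
def F():
    return np.mean([L(np.array(arm.get_ft_force())) for _ in range(1)],axis=0)
arm.grip(.020,grasp_force=15); arm.sleep(.15)
print(arm.get_opening(),arm.get_clock(),F(),L(np.array(arm.get_wrist_torque())),arm.get_tcp_pos())
p=np.array(arm.get_tcp_pos())
P0=K+a*.006
off=0
for i in range(4):
    arm.sleep(.1); fs=[]
    for _ in range(4): fs.append(F()); arm.sleep(.04)
    m=np.mean(fs,0); print(off,m.round(2),np.std(fs,0).round(2))
    if abs(m[0])<1: break
    off+=np.sign(m[0])*.0004
    arm.move_l(list(P0+e*off),speed=.01)
print(arm.get_clock(),arm.get_tcp_pos()-P0)
open("off.txt","w").write(str(off))
E
```

```text
0.02776723587508712 21.5583 [4.4  1.67 2.88] [-0.06  0.87 -0.06] [0.46573126 0.14824436 0.19882169]
0 [4.35 1.64 3.69] [0.74 0.55 0.31]
0.0004 [1.37 1.42 4.54] [0.29 0.48 0.28]
0.0008 [-0.08  0.34  5.51] [0.48 0.49 0.58]
22.8583 [-3.30314385e-04  6.22698560e-04 -3.23402912e-05]
```

Lateral load is nulled. Now draw along the axis in steps, watching the side force.

```bash
python3 - <<'E'
from sy import *
L=lambda v:np.array([v@e,v@f,v@a])
off=float(open("off.txt").read()); P0=K+a*.006; S=np.array(arm.get_tcp_pos())
oe,of=off,0.
np.save("S.npy",S)
for d in (.004,.010,.018,.026,.034,.042):
    arm.move_l(list(P0+a*d+e*oe+f*of),speed=.03)
    fs=[]
    for _ in range(4): arm.sleep(.03); fs.append(L(np.array(arm.get_ft_force())))
    m=np.mean(fs,0); t=np.array(arm.get_tcp_pos()); print(d,"F",m.round(2),"moved",(L(t-S)*1000).round(2),"open",round(arm.get_opening()*1000,2),"T",L(np.array(arm.get_wrist_torque())).round(2))
    if np.abs(m[:2]).max()>8: print("stop"); break
    if abs(m[0])>1.2: oe+=np.sign(m[0])*.0003
    if abs(m[1])>1.2: of+=np.sign(m[1])*.0003
print(arm.get_clock(),oe,of)
open("off.txt","w").write(f"{oe} {of}")
c=shot("scene");pickle.dump(c,open("scene3.pkl","wb"));save(c,"pics/b3.png",(310,260,410,340),8)
c=shot("top");save(c,"pics/b3t.png",(200,220,320,310),6)
E
```

```text
0.004 F [ 0.29  0.98 -0.24] moved [ 0.09 -0.07  3.95] open 27.54 T [ 0.02  0.13 -0.03]
0.01 F [-0.09  0.48 -0.69] moved [ 0.11 -0.07 10.02] open 27.66 T [ 0.13  0.05 -0.01]
0.018 F [-0.15 -0.44 -0.73] moved [ 1.100e-01 -1.000e-02  1.799e+01] open 27.91 T [ 0.23  0.08 -0.06]
0.026 F [-0.09 -0.26 -0.78] moved [ 0.11  0.   25.99] open 27.61 T [ 0.28  0.01 -0.05]
0.034 F [ 0.12 -0.04 -1.11] moved [ 0.11  0.06 33.99] open 27.93 T [0.29 0.03 0.02]
0.042 F [ 0.33 -0.51 -1.03] moved [1.000e-01 3.000e-02 4.198e+01] open 27.63 T [ 0.36  0.04 -0.01]
25.9583 0.0008 0.0
```

View pics/b3.png

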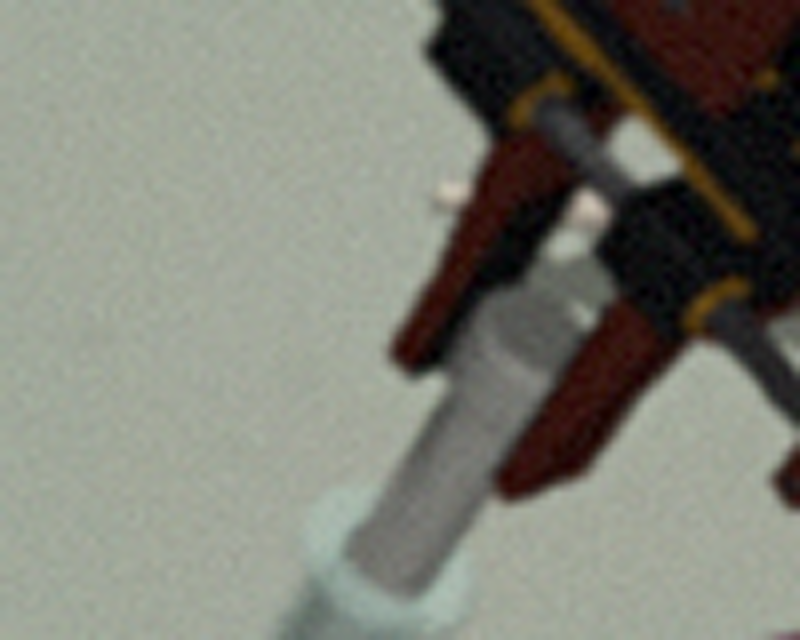

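```bash
python3 - <<'E'
from sy import *
L=lambda v:np.array([v@e,v@f,v@a])
oe,of=map(float,open("off.txt").read().split()); P0=K+a*.006; S=np.load("S.npy")
arm.move_l(list(P0+a*.0501+e*oe+f*of),speed=.02); arm.sleep(.3)
t=np.array(arm.get_tcp_pos()); print("moved",(L(t-S)*1000).round(2),L(np.array(arm.get_ft_force())).round(2),arm.get_opening(),arm.get_clock())
c=shot("scene");pickle.dump(c,open("scene4.pkl","wb"));save(c,"pics/b4.png",(325,280,400,340),10)
# predicted overlay for mouth & knob
im=cv2.imread("pics/b4.png")
k1=K+a*.05+e*oe; th=np.linspace(0,2*np.pi,80)
for h,r,kk in((.01,.014,k1),(-.01,.014,k1),(-.076,.010,k1)):
    C=kk+a*h+r*(np.cos(th)[:,None]*e+np.sin(th)[:,None]*f); uv=(proj(c,C)-[325,280]+.5)*10
    cv2.polylines(im,[uv.astype(np.int32).reshape(-1,1,2)],True,(0,0,255),1)
cv2.imwrite("pics/b4o.png",im)
E
```

```text
moved [1.100e-01 5.000e-02 5.002e+01] [-0.85 -0.28 -0.07] 0.02726281353571434 26.9167
```

View pics/b4.png

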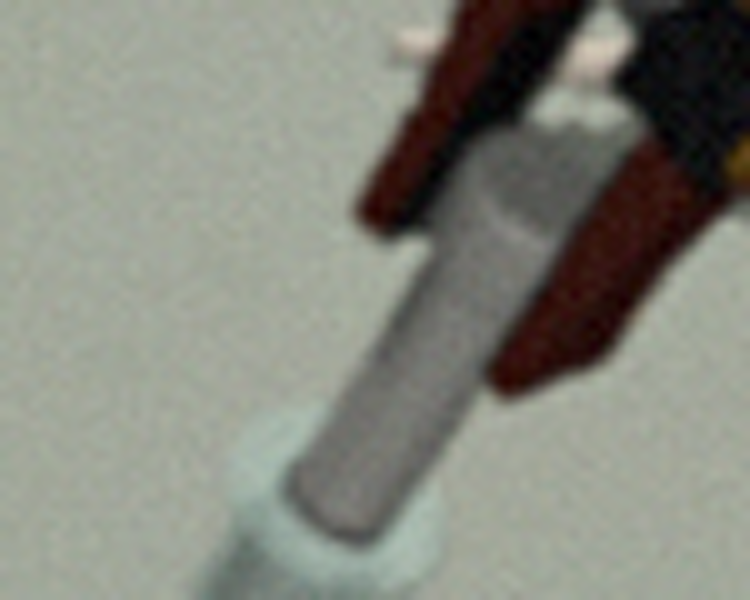

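View pics/b4o.png

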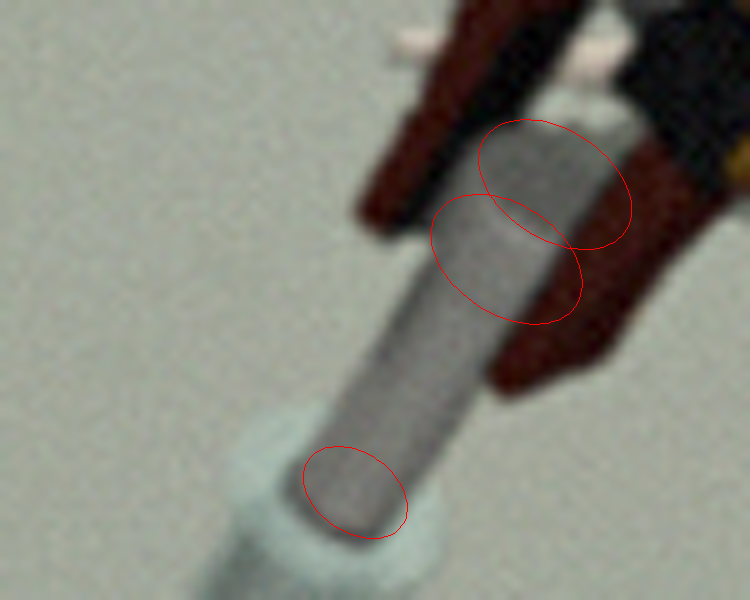

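The dark etched ring now shows right at the mouth's edge (b4 (290,490) to (360,545)); it wasn't visible at 42 mm. TCP travel is 50.0 mm and side force is under 1 N. One last overall look.

```bash
python3 - <<'E'
from h import *
c=shot("scene");save(c,"pics/f.png"); t=shot("top"); 
s=pickle.load(open("scene1.pkl","rb"));t0=pickle.load(open("top0.pkl","rb"))
P=cloud(c); m=(P[...,0]>.5)&(P[...,0]<.61)&(P[...,1]>-.16)&(P[...,1]<-.02)&(P[...,2]>.06)&(P[...,2]<.085); print(m.sum(),cv2.minAreaRect((P[m][:,:2]*1000).astype(np.float32)))
for n,(x0,y0,x1,y1) in dict(beaker=(190,320,238,382),dish=(228,300,278,350),flask=(362,150,404,218)).items():
    print(n,np.abs(c["pixels"][y0:y1,x0:x1].astype(int)-pickle.load(open("scene0.pkl","rb"))["pixels"][y0:y1,x0:x1]).mean())
E
```

```text
210 ((582.2203369140625, -93.55036926269531), (65.24561309814453, 16.42423439025879), 89.79031372070312)
beaker 7.987679211469534
dish 8.383066666666666
flask 8.080415499533146
```

View pics/f.png

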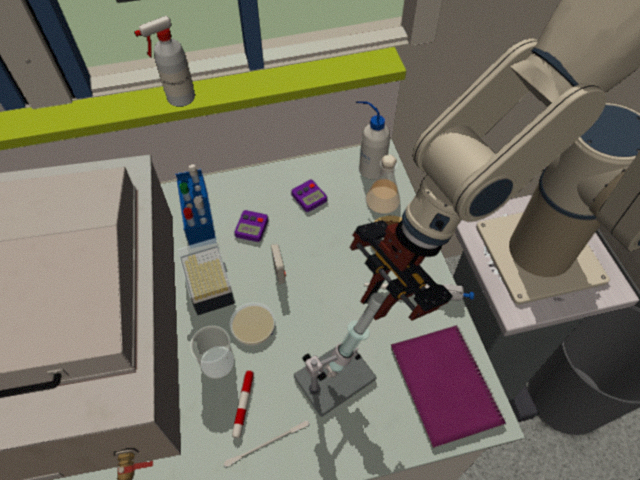

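The timer still stands at (279,263), and the beaker, dish and flask are where they were; the image differences are noise only. The knob is held at (378,300). Handing in.

```bash
python3 - <<'E'
from workcell import arm
print(arm.get_clock(),arm.get_opening(),arm.get_tcp_pos()); arm.sign_off()
E
```

```text
27.0667 0.027651305287073602 [0.44546185 0.14165977 0.24408512]
the job is handed in; nothing more can be done
```

I stood the white timer on its key end, facing the robot, and drew the plunger out to the ring. I signed off at 27 s of the 64 s, still holding the knob.

- **Timer:** In the last picture it stands by itself at about (0.58, -0.09). Its face is within 0.3° of pointing straight at the robot.
- **Plunger:** I centred the grip until the side force was near zero, then pulled along the 25° axis. The arm's readout shows 50.0 mm of travel. The side force was about 1 N or less at each check, and the dark ring shows at the barrel's mouth. The knob is held with 15 N.
- **Bystanders:** The beaker, flask and dish look unmoved; the before and after pictures differ only by noise.

**Checks that disagreed:**
- The two cameras disagreed by about 3.5 mm on the knob's position. I took a value between them and corrected it by feel when gripping.
- My predicted ring position sits about 1 pixel (1–2 mm) from the visible ring. The same camera showed that offset before the pull, so I put it down to calibration.
- The gripper reads about 27.6 mm on the 28 mm knob.

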